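Shift the bench mixer's gearbox from second into third

ROBOT

A 7-joint arm with a two-finger parallel gripper is mounted at the origin on the work surface. World frame = base frame: x ahead of the robot, y to its left, z up, the work surface at z = 0. Lengths are in m, angles in rad, forces in N, time in s.
With the tool pointing down it reaches from about 0.4 to 0.85 m from the base axis. Payload 10.4 kg.
Tool frame: the origin (TCP) lies at the very end of the fingers, on their centre line; the grasp point (between the pads) lies 19 mm behind it; z points along the fingers, y is the direction in which the jaws open and shut (so a half turn about z gives the same grasp; the last joint's range is limited). The gripper opens to 87 mm and grips with 3 to 60 N. Pads are 19 mm wide; open, the fingers measure 117 mm over their backs; the gripper's body (75 mm by 190 mm) begins 51 mm behind the grasp point.
Start: joints at [1.323, 0.332, -0.065, 1.46, 0.022, 1.35, -0.088], TCP at [0.139, -0.609, 0.223] pointing down, gripper open.
Joint ranges: [-2.6, 2.6], [-0.5, 2.12], [-1.47, 1.34], [0.16, 2.42], [-1.27, 4.41], [0.06, 2.06], [-2.6, 2.6]. Speed limits (rad/s): [2.22, 2.22, 2.79, 2.79, 3.14, 3.14, 3.14].

INTERFACE

Orientations are given as a unit quaternion [x, y, z, w].
In Python, from bench import r, eyes, job gives the robot as it stands. The module is installed in compiled form; this text tells all that it offers.
- The arm moves only by the tool play_rows, never from a script. Its argument "motion" is a list of rows, each a list of 7 numbers: the shift along the tool's x, y, z as a fraction of full scale, then the turn, a rotation vector about the tool's x, y, z as a fraction of full scale, then the opening in per cent of the stroke, from 0 (shut) to 100 (fully open). A call has 1 to 5 rows; each row is the pose to reach, as a shift and turn from the pose commanded when the call began, along the tool's axes at that moment; what a row does not reach only later rows make up. Full scale, the value 1, is 0.2 m for a shift and 90 degrees for a turn. A row lasts 1/8 s, in which the tool goes at most 62.5 mm and 10.7 degrees, less where a joint would pass 70% of its speed; a pose out of reach is approached as far as the arm can. A call with a number of a shift or a turn outside -1 to 1 is refused whole. A call with a gripper value outside its range is refused whole. The fingers move at their own pace and stop on an object; "squeeze" is the grip in N (left out, the last holds). Time passes only in rows, so rows that repeat a pose let the fingers close. It gives the time, the measured TCP pose, the force and the opening at its end, in the units of the state.
- r.read_state(): the state, without advancing time (a new reading comes with each control period).
- eyes.camera(name): name is "scene" or "top" or "wrist"; returns a dict with "image" (400x640x3 uint8, red, green, blue), "mtx" (3x3 intrinsics, pixels), "R" (3x3) and "t" (3): a world point X has camera coordinates R X + t. Camera axes: x right, y down, z forward; pixel columns grow to the right and rows downward; lengths in m; the calibration is good to about 2 mm. A picture is of the moment at which its call begins. There is no depth.
- job.close_job(): hands the job in, once; it reports no verdict.
Trained networks look in a picture, given as the dict that the camera call returned (one of the last four; its "shot" number tells which), for a name from the list of things; names that differ only in an ending like _2 or _b are one class to them, and where a whole thing is asked for, a point or a joint stands for the part that bears it (a point fixed in the world has none). Each returns a list of dicts, best first, with "p" (0 to 1); they miss things now and then, are a little off and sometimes report something else, mostly with a low value. They report only what shows in the picture. A call takes as long as a camera call.
- eyes.regions_of(picture, label): "region" (400x640 bool, what is visible of it) and "xy" ([column, row] in pixels, amid what is visible of it).
- eyes.landmark_of(picture, label): "xy" ([column, row] in pixels: a listed point, or the origin of a listed thing).
The state is a dict: "time": time; "joint_positions": joint angles; "joint_vel": joint speeds; "joint_torque": joint torques, N m; "ee_pos": TCP position; "eef_rot": TCP orientation; "ft_force": force on the tool from outside, world axes, zero at the start; "torque": the same for the moment, N m; "width": finger opening in m.
Only numpy, scipy, OpenCV 4.12 (cv2) and the standard library are available. Lean on these libraries where they do the work, as an engineer would, in place of code of your own. Each camera call takes 0.05 s, during which the arm holds its last target. There are 200 camera calls.

TASK

The gear lever on top of the bench mixer's gearbox stands in second, the near end of the left leg of its H-gate, fully in or part way out. Change it up to third: push it forward to the cross slot, across to the right, then forward until it is fully home in the far end of the right-hand leg, without dipping into first or fourth on the way. Only push it with the fingertips or the outside of the fingers, never with the knob or stem between them, do not force it, leave everything else on the machine and bench undisturbed, and finish clear of the lever.

Things in the scene. Friction and masses are not known exactly. Their poses are not given: they have to be found in the camera images.
- mixer: bench paddle mixer on a skid, fixed, turned by up to 0.25 rad. Origin: on the bench, straight below the gear lever's pivot; x = forward (away from the robot, to the blue motor), y = left (to the trough), z up. Green gearbox 210 x 180 mm, cover top 152 mm above the bench. Right of it an open deck, y = -210 to -90 mm, top 20 mm. Coupling guard at its left, top 141 mm
- gate (a point): centre of the H-gate's cross slot, on the top face of the steel gate plate (110 by 104 mm, 171 mm above the bench, 8 mm thick); axes as the mixer's. Cross slot along y at x = 0; two legs along x at y = +16 (left) and -16 mm (right), x = -29 to +29 mm; slots 16 mm wide, tongues with round tips. First: left leg, far end; second: left, near end; third: right, far end; fourth: right, near end
- trough_top (a point): centre of the clear cover on the mixing trough left of the gearbox; 184 mm above the bench; the cover is 190 (x) by 244 (y) mm, the scoop lies on it and reaches 216 mm above the bench
- motor_top (a point): centre of the lid of the terminal box on the blue motor behind the gearbox, 180 mm above the bench, 175 mm ahead of the mixer's origin; the motor reaches from 95 to 298 mm ahead, 136 mm wide
- stick: the gear lever: steel stem 12 mm thick, black ball knob 44 mm in diameter. Origin at the pivot, 85 mm above the bench, on the mixer's z axis; its z runs up the stem, knob's centre at z = 180 mm. It only tilts about the pivot: with a = across, b = shift the knob's centre is at 180 mm * (sin b, -sin a cos b, cos a cos b) from the pivot in the mixer's axes
- knob (a point): centre of the ball knob, 180 mm from the pivot along the stem (265 mm above the bench when upright); its axes are the lever's (z along the stem)
- across (a joint): sideways tilt of the lever in rad, 0 upright, positive to the right (mixer -y); stops at -0.215 and 0.215. About -0.19 in the left leg, +0.19 in the right leg. Stiff: about 2 N at the knob moves it; it stays where it is left, no spring
- shift (a joint): fore-and-aft tilt of the lever in rad, 0 in the cross slot (neutral), positive forward (mixer +x); stops at -0.26 (second, fourth home) and +0.26 (first, third home). Starts between -0.25 and -0.10. Within about 0.03 of 0 the lever is free to go across. Stiff: about 2.5 N at the knob moves it; it stays where it is left, no spring
- oil_bottle: white oil bottle, 48 mm diameter, 115 mm high, on the skid's deck right of the gearbox; origin under its centre. Leave it alone
- spanner: steel spanner, 130 mm long, lying on the skid's deck right of the gearbox; origin at its middle. Leave it alone
- scoop: aluminium scoop, 160 mm long, 50 mm wide, lying on the trough's clear cover; origin under its bowl. Leave it alone
- jug: clear measuring jug with a handle, 116 mm diameter, 150 mm high, on the bench to the right; origin under its centre. Leave it alone
- board: loose wooden board, 150 x 95 x 28 mm, on the bench to the right; origin under its centre. Leave it alone
- canister: black respirator filter canister with a band, 106 mm diameter, 74 mm high, on the bench to the right; origin under its centre. Leave it alone

How it is judged:
By the outcome, as a careful person would: the job done as asked, in the order asked, and still so for the second after the job is handed in, with the robot touching nothing.
It also fails if it takes over 54 s, if anything falls off the work surface, if the arm or the gripper's body presses on something with over 40 N, if the wrist force passes 120 N, or if a joint passes its speed limit or range.

## Working session

There is one attempt and no reset: what is moved stays moved. The work goes in short steps, Python scripts to look and compute and a tool call to move; the robot and the scene stay as the last step left them, time stands still between calls to the robot, and variables do not carry over. Pictures are saved under pics/ and viewed, about 8 in all and at most 12, crops included, and the job is handed in when it is done.

Besides the shell and the picture viewer there is one more tool, called after "Request:" by a JSON object that holds its "method" and its "body". play_rows: Moves the arm, as the interface text tells. Shift numbers are shares of 0.2 m and turn numbers shares of 90 degrees, none past 1 either way. Its arguments: {"type":"object","properties":{"motion":{"type":"array","items":{"type":"array","items":{"type":"number"}}},"squeeze":{"type":"number"}},"required":["motion"]}

```bash
mkdir -p pics; cat > h.py <<'E'
import numpy as np, cv2
from bench import r, eyes, job
def snap(n,f=None):
    p=eyes.camera(n)
    if f: cv2.imwrite(f'pics/{f}.png',p['image'][:,:,::-1])
    return p
def ray(p,xy):
    d=np.linalg.inv(p['mtx'])@np.array([xy[0],xy[1],1.]); R=p['R']
    return -R.T@p['t'], R.T@d
def atz(p,xy,z):
    c,d=ray(p,xy); return c+d*(z-c[2])/d[2]
def tri(L):
    A=np.zeros((3,3));b=np.zeros(3)
    for c,d in L:
        d=d/np.linalg.norm(d);P=np.eye(3)-np.outer(d,d);A+=P;b+=P@c
    return np.linalg.solve(A,b)
def proj(p,X):
    q=p['mtx']@(p['R']@np.array(X)+p['t']);return q[:2]/q[2]
E
python3 - <<'E'
from h import *
np.set_printoptions(precision=4,suppress=True)
s=r.read_state();print(s['time'],s['ee_pos'],s['eef_rot'],s['width'],s['ft_force'])
P={n:snap(n,n+'0') for n in('scene','top')}
Z=dict(gate=.171,trough_top=.184,motor_top=.18,knob=.26,oil_bottle=.02,mixer=0,jug=0,board=0,canister=0,scoop=.184)
for l,z in Z.items():
    for n,p in P.items():
        L=eyes.landmark_of(p,l)[:1]
        for d in L: print(l,n,round(d['p'],2),np.array(d['xy']),atz(p,d['xy'],z))
cv2.imwrite('pics/both0.png',np.vstack([cv2.imread('pics/scene0.png'),cv2.imread('pics/top0.png')])[:, :])
for n in P: print(n,-P[n]['R'].T@P[n]['t'])
E
```

```text
0.0 [ 0.1392 -0.6089  0.2218] [ 0.9937  0.1122 -0.0001 -0.0007] 0.08672824229701089 [-0.8513  0.7658  0.2388]
gate scene 0.63 [321.4 204.2] [ 0.5558 -0.0231  0.171 ]
gate top 0.94 [321.5 186.1] [ 0.572 -0.026  0.171]
trough_top scene 0.64 [428.4 210.1] [0.5938 0.2592 0.184 ]
trough_top top 0.69 [213.6 170.4] [0.61   0.2631 0.184 ]
motor_top scene 0.85 [314.3 254.9] [ 0.7572 -0.04    0.18  ]
motor_top top 0.6 [328.4 122.4] [ 0.7457 -0.0432  0.18  ]
knob scene 0.72 [339.2 173.9] [0.5394 0.0227 0.26  ]
knob top 0.84 [298.7 189.9] [0.55   0.0299 0.26  ]
oil_bottle scene 0.92 [262.1 264. ] [ 0.6379 -0.1881  0.02  ]
oil_bottle top 0.75 [375.6 169.2] [ 0.6468 -0.1926  0.02  ]
mixer scene 0.62 [210.9 196.6] [ 0.2985 -0.4135  0.    ]
mixer top 0.74 [322.7 194.3] [ 0.5694 -0.0296  0.    ]
jug scene 0.77 [173.9 223.2] [ 0.444  -0.5004 -0.    ]
jug top 0.85 [474.1 235.3] [ 0.4461 -0.4989  0.    ]
board scene 0.83 [172.1 270.9] [ 0.6485 -0.4426  0.    ]
board top 0.86 [461.4 169.3] [ 0.6525 -0.4652  0.    ]
canister scene 0.86 [213.4 198.7] [ 0.3107 -0.4019  0.    ]
canister top 0.75 [449.9 280.5] [ 0.3078 -0.4208  0.    ]
scoop scene 0.72 [439.2 213.1] [0.6059 0.2847 0.184 ]
scoop top 0.68 [205.8 171.3] [0.6073 0.2839 0.184 ]
scene [ 1.3728 -0.033   0.8098]
top [ 0.4286 -0.0286  1.2279]
```

View pics/scene0.png

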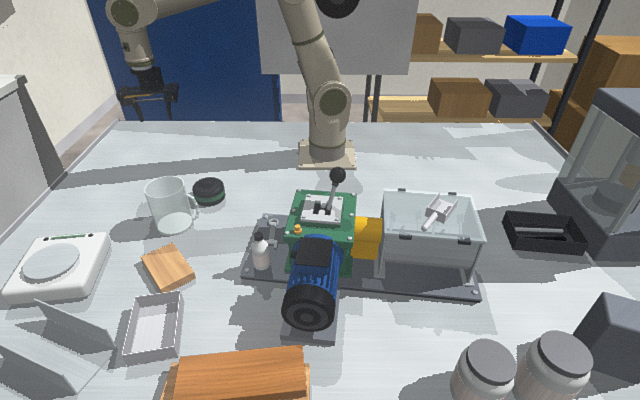

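View pics/top0.png

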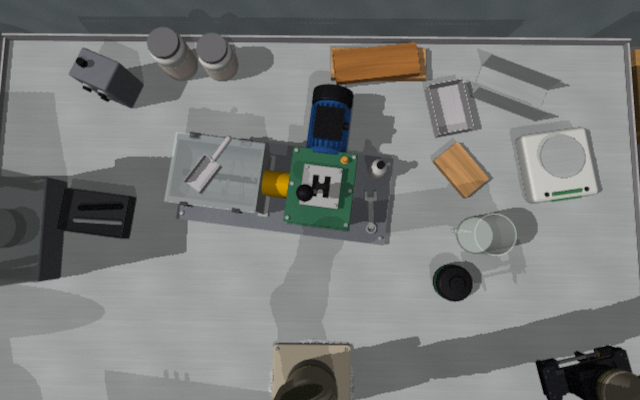

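The scene view, taken facing the robot, shows the knob at (338,174) and the gate at (322,205). In the top view the knob is at (304,192) and the gate at (322,187), so the lever is near-left, in second. The oil bottle and spanner are on the right deck. Next I'll raise the arm and bring it over for a close look.

```bash
cat >> h.py <<'E'
from scipy.spatial.transform import Rotation as Ro
def row(pos,yaw):
    "fractions from the present pose to a down-pointing pose; yaw = heading of tool x"
    s=r.read_state();R0=Ro.from_quat(s['eef_rot'])
    Rt=Ro.from_euler('z',yaw)*Ro.from_euler('x',np.pi)
    d=R0.inv().apply(np.array(pos)-s['ee_pos'])/.2
    t=(R0.inv()*Rt).as_rotvec()/(np.pi/2)
    print('row',np.round(d,3),np.round(t,3),'z',s['ee_pos'])
E
python3 -c "
from h import *
row([.139,-.609,.40],-.1);row([.30,-.45,.42],-.1)"
```

```text
row [-0.001 -0.002 -0.887] [ 0.    -0.     0.207] z [ 0.13931506 -0.60928565  0.22258816]
row [ 0.961 -0.597 -0.987] [ 0.    -0.     0.207] z [ 0.13931506 -0.60928565  0.22258816]
```

Request:
{"method": "play_rows", "body": {"motion": [[0,0,-0.31,0,0,0.1,0],[0.15,0,-0.62,0,0,0.2,0],[0.4,-0.2,-0.9,0,0,0.207,0],[0.65,-0.4,-0.98,0,0,0.207,0],[0.95,-0.6,-0.98,0,0,0.207,0]], "squeeze": 10}}

```text
time: 1.72
ee_pos: [0.274, -0.4762, 0.4164]
eef_rot: [0.999, -0.051, 0.001, 0.001]
ft_force: [2.2, -0.9, 0.3]
width: 0.045
```

```bash
python3 -c "
from h import *
row([.38,-.25,.42],-.1);row([.42,-.05,.42],-.1)"
```

```text
row [ 0.413 -1.179 -0.02 ] [ 0.002 -0.001 -0.001] z [ 0.27403172 -0.47623125  0.41642517]
row [ 0.51  -2.194 -0.023] [ 0.002 -0.001 -0.001] z [ 0.27403172 -0.47623125  0.41642517]
```

Request:
{"method": "play_rows", "body": {"motion": [[0.1,-0.25,0,0,0,0,0],[0.2,-0.5,0,0,0,0,0],[0.3,-0.75,0,0,0,0,0],[0.35,-0.95,0,0,0,0,0],[0.4,-1,0,0,0,0,0]]}}

```text
time: 2.35
ee_pos: [0.3738, -0.2838, 0.4152]
eef_rot: [0.999, -0.048, 0.001, 0.001]
ft_force: [-0.1, -1.1, 0.0]
width: 0.0019
```

Request:
{"method": "play_rows", "body": {"motion": [[0.05,-0.25,0,0,0,0,0],[0.1,-0.5,0,0,0,0,0],[0.1,-0.75,0,0,0,0,0],[0.1,-0.95,0,0,0,0,0],[0.1,-1,0,0,0,0,0]]}}

```text
time: 2.98
ee_pos: [0.4131, -0.0875, 0.4148]
eef_rot: [0.999, -0.049, 0.0, 0.0]
ft_force: [-0.9, -1.3, -0.3]
width: 0.0007
```

```bash
python3 - <<'E'
from h import *
np.set_printoptions(precision=4,suppress=True)
p=snap('wrist','w1'); print(r.read_state()['time'],r.read_state()['ee_pos'],-p['R'].T@p['t'])
for l,z in dict(gate=.171,knob=.26,motor_top=.18,mixer=0).items():
    for d in eyes.landmark_of(p,l)[:2]: print(l,round(d['p'],2),np.array(d['xy']),atz(p,d['xy'],z))
E
```

```text
3.025 [ 0.4131 -0.0878  0.4147] [ 0.4861 -0.0947  0.5767]
gate 0.76 [248.2  61.5] [ 0.5702 -0.0203  0.171 ]
knob 0.63 [197.   79.8] [0.5401 0.0176 0.26  ]
motor_top 0.41 [359.8  21.3] [ 0.599  -0.1631  0.18  ]
mixer 0.79 [267.3  80.1] [ 0.5712 -0.0191  0.    ]
```

View pics/w1.png

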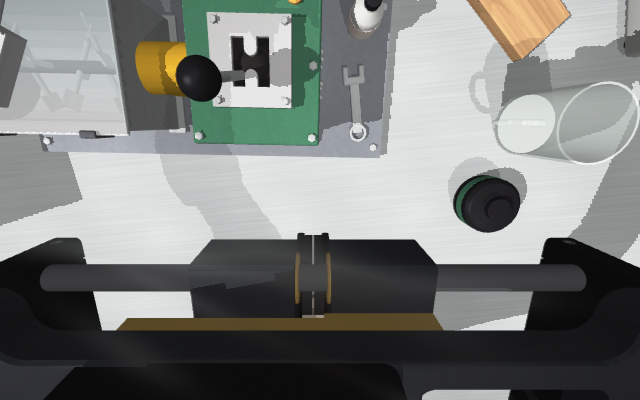

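The wrist view shows the plate corners at about (208,12), (292,12), (291,106) and (213,107), and the knob centre at about (199,78). I'll fit the pose from these.

```bash
python3 - <<'E'
from h import *
from scipy.optimize import least_squares
np.set_printoptions(precision=4,suppress=True)
p=snap('wrist');pt=snap('top');ps=snap('scene')
# plate quad refine
g=p['image'].astype(int); 
C=[(208,12.5),(292,12.5),(291,106.5),(213,107)]
W=[atz(p,c,.171)[:2] for c in C]; print(np.array(W))
def rg(q):
    L=eyes.regions_of(q,'knob'); 
    if not L: return None
    m=L[0]['region'].astype(np.uint8); (c,rr)=cv2.minEnclosingCircle(np.argwhere(m)[:,::-1].astype(np.float32)); 
    print(L[0]['p'],m.sum(),np.argwhere(m).mean(0)[::-1],c,rr); return L[0]['region']
for q in(p,pt,ps): 
    rg(q); print('kn',[ (round(d['p'],2),d['xy']) for d in eyes.landmark_of(q,'knob')[:1]])
E
```

```text
[[ 0.6288  0.0156]
 [ 0.6182 -0.0867]
 [ 0.5099 -0.0721]
 [ 0.52    0.0309]]
0.67 1966 [198.7737  77.6017] (206.0, 74.0) 35.227928161621094
kn [(0.9, [193.6, 80.6])]
0.58 234 [304.9573 192.5812] (305.5, 192.0) 9.552586555480957
kn [(0.64, [304.4, 192.4])]
0.62 338 [335.3402 182.1775] (334.0, 188.0) 21.840429306030273
kn [(0.62, [339.3, 172.3])]
```

```bash
cat >> h.py <<'E'
G=np.array([.5695,-.027]);PSI=-.118
Rm=np.array([[np.cos(PSI),-np.sin(PSI)],[np.sin(PSI),np.cos(PSI)]])
def mrow(x,y,z): row(list(G+Rm@[x,y])+[z],PSI)
def where():
    s=r.read_state();print('t',round(s['time'],2),'mixer xy',np.round(Rm.T@(s['ee_pos'][:2]-G),4),'z',round(s['ee_pos'][2],4),'F',np.round(s['ft_force'],1))
E
python3 -c "
from h import *
where();mrow(-.1,.036,.30);mrow(-.1,.036,.24)"
```

```text
t 3.67 mixer xy [-0.1484 -0.0804] z 0.4144 F [1.2 0.5 0.1]
row [ 0.252 -0.578  0.572] [ 0.    -0.     0.011] z [ 0.4126982  -0.08934467  0.41442951]
row [ 0.252 -0.578  0.872] [ 0.    -0.     0.011] z [ 0.4126982  -0.08934467  0.41442951]
```

Request:
{"method": "play_rows", "body": {"motion": [[0.06,-0.25,0.1,0,0,0.011,0],[0.12,-0.5,0.3,0,0,0.011,0],[0.25,-0.578,0.55,0,0,0.011,0],[0.25,-0.578,0.8,0,0,0.011,0],[0.25,-0.578,0.872,0,0,0.011,0]]}}

```text
time: 4.3
ee_pos: [0.4726, 0.0207, 0.2375]
eef_rot: [0.998, -0.059, -0.002, -0.0]
ft_force: [0.0, -0.6, 0.6]
width: 0.0002
```

```bash
python3 - <<'E'
from h import *
where();p=snap('wrist','w2');where();mrow(-.075,.036,.24)
for l in('gate','knob'):
    for d in eyes.landmark_of(p,l)[:1]: print(l,d['p'],d['xy'],atz(p,d['xy'],.171 if l=='gate' else .258))
E
```

```text
t 4.3 mixer xy [-0.1018  0.036 ] z 0.2375 F [ 0.  -0.6  0.6]
t 4.35 mixer xy [-0.1016  0.0358] z 0.2377 F [-0.6 -0.4 -2. ]
row [ 0.133 -0.001 -0.012] [0.    0.002 0.   ] z [0.47285971 0.02050698 0.23768333]
gate 0.85 [355.1, 81.0] [ 0.57124153 -0.02214126  0.171     ]
knob 0.83 [302.2, 134.9] [0.54105718 0.01759466 0.258     ]
```

View pics/w2.png

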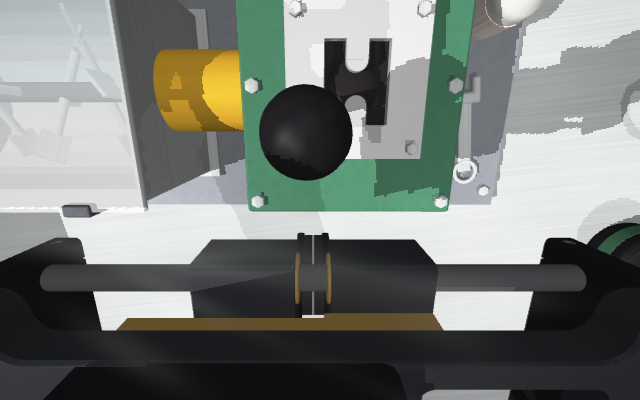

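View calculations.

The wrist view shows the cross slot centre at about (356,84) between the tongue tips, the right leg's outer edge from (391,38) to (386,125), and the ball centre at (306,132). The fingers are behind the ball.

```bash
python3 - <<'E'
from h import *
np.set_printoptions(precision=4,suppress=True)
p=snap('wrist')
c=atz(p,(356,84.5),.171);a=atz(p,(391,38),.171);b=atz(p,(386,125),.171)
print('gate',c,'leg edge yaw',np.arctan2(*(a-b)[1::-1]),np.linalg.norm(a-b),(a+b)/2)
k=atz(p,(306,132),.258);print('knob',k,Rm.T@(k[:2]-c[:2]),Rm.T@((a+b)[:2]/2-c[:2]))
E
```

```text
gate [ 0.5713 -0.0235  0.171 ] leg edge yaw -0.11030799845721206 0.060123839593170664 [ 0.5694 -0.0476  0.171 ]
knob [0.5437 0.0155 0.258 ] [-0.032   0.0355] [ 0.0009 -0.0241]
```

```bash
sed -i 's/^G=.*/G=np.array([.571,-.0235]);PSI=-.113/' h.py; python3 -c "
from h import *
where();mrow(-.068,.035,.242);mrow(-.048,.035,.242)"
```

```text
t 4.5 mixer xy [-0.1005  0.033 ] z 0.2419 F [-1.   0.8  0.7]
row [ 0.162 -0.011 -0.   ] [ 0.    -0.002 -0.003] z [0.47485868 0.02057366 0.24190248]
row [ 0.262 -0.012  0.   ] [ 0.    -0.002 -0.003] z [0.47485868 0.02057366 0.24190248]
```

Request:
{"method": "play_rows", "body": {"motion": [[0.08,-0.01,0,0,0,0,0],[0.15,-0.01,0,0,0,0,0],[0.19,-0.01,0,0,0,0,0],[0.23,-0.01,0,0,0,0,0],[0.262,-0.01,0,0,0,0,0]]}}

```text
time: 5.12
ee_pos: [0.5266, 0.0169, 0.2401]
eef_rot: [0.998, -0.059, -0.0, -0.0]
ft_force: [-3.7, 1.5, 2.1]
width: 0.0005
```

Request:
{"method": "play_rows", "body": {"motion": [[0,0,0,0,0,0,0]]}}

```text
time: 5.25
ee_pos: [0.5265, 0.0167, 0.2399]
eef_rot: [0.998, -0.059, -0.0, -0.0]
ft_force: [-1.8, 0.3, 1.2]
width: 0.0004
```

```bash
python3 - <<'E'
from h import *
where();p=snap('wrist');mrow(-.034,.035,.242)
for d in eyes.landmark_of(p,'knob')[:1]:k=atz(p,d['xy'],.26);print(d['p'],d['xy'],Rm.T@(k[:2]-G))
m=eyes.regions_of(p,'knob')[0]['region'];print(np.argwhere(m).mean(0)[::-1]);k=atz(p,np.argwhere(m).mean(0)[::-1],.26);print(Rm.T@(k[:2]-G))
E
```

```text
t 5.25 mixer xy [-0.0487  0.035 ] z 0.2399 F [-1.8  0.3  1.2]
row [ 0.075 -0.001 -0.011] [-0.     0.    -0.003] z [0.52632178 0.01672109 0.23987507]
0.79 [306.4, 210.8] [-0.01826487  0.03801051]
[310.62317363 207.01121305]
[-0.01625967  0.03583867]
```

Request:
{"method": "play_rows", "body": {"motion": [[0.025,0,0,0,0,0,0],[0.05,0,0,0,0,0,0],[0.068,0,0,0,0,0,0],[0.077,0,0,0,0,0,0],[0.077,0,0,0,0,0,0]]}}

```text
time: 6.02
ee_pos: [0.5417, 0.0148, 0.2399]
eef_rot: [0.998, -0.059, -0.0, -0.0]
ft_force: [-3.0, -0.2, 1.7]
width: 0.0005
```

```bash
python3 - <<'E'
from h import *
where();p=snap('wrist','w3');snap('top','t3')
for d in eyes.landmark_of(p,'knob')[:1]:k=atz(p,d['xy'],.262);print(d['p'],d['xy'],Rm.T@(k[:2]-G))
m=eyes.regions_of(p,'knob')[0]['region'];print(np.argwhere(m).mean(0)[::-1]);k=atz(p,np.argwhere(m).mean(0)[::-1],.262);print(Rm.T@(k[:2]-G))
E
```

```text
t 6.03 mixer xy [-0.0334  0.0348] z 0.2399 F [-3.  -0.2  1.7]
0.78 [306.3, 210.6] [-0.00225733  0.03777952]
[309.65429755 208.72695892]
[-0.00128198  0.03608184]
```

View pics/w3.png

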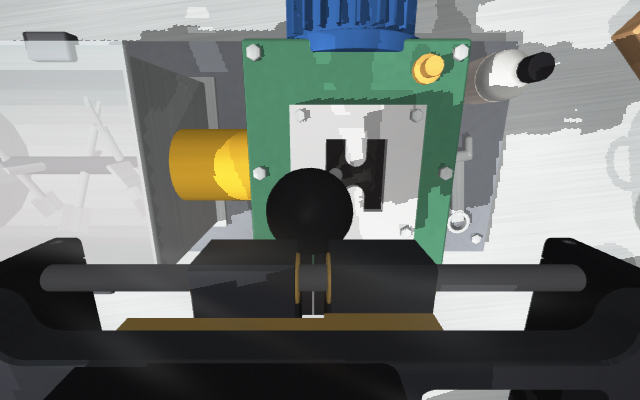

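```bash
python3 - <<'E'
from h import *
p=snap('wrist');g=atz(p,(356,177),.171);print(Rm.T@(g[:2]-G));where()
mrow(-.065,.035,.243);mrow(-.055,.105,.243);mrow(0,.09,.243)
E
```

```text
[-0.00190424 -0.00039681]
t 6.28 mixer xy [-0.0336  0.0347] z 0.24 F [-1.5  0.7  0.3]
row [-0.157 -0.001 -0.015] [ 0.    -0.    -0.003] z [0.54153502 0.01477761 0.23995379]
row [-0.109 -0.351 -0.015] [ 0.    -0.    -0.003] z [0.54153502 0.01477761 0.23995379]
row [ 0.167 -0.277 -0.015] [ 0.    -0.    -0.003] z [0.54153502 0.01477761 0.23995379]
```

Request:
{"method": "play_rows", "body": {"motion": [[-0.15,0,-0.01,0,0,0,0],[-0.15,-0.2,-0.01,0,0,0,0],[-0.11,-0.38,-0.01,0,0,0,0],[0.05,-0.38,-0.01,0,0,0,0],[0.16,-0.37,-0.01,0,0,0,0]]}}

```text
time: 6.9
ee_pos: [0.5834, 0.0844, 0.2419]
eef_rot: [0.998, -0.059, 0.0, 0.0]
ft_force: [0.4, 0.1, -1.2]
width: 0.0006
```

Request:
{"method": "play_rows", "body": {"motion": [[0,0.05,0,0,0,0,0],[0,0.09,0,0,0,0,0],[0,0.09,0,0,0,0,0]]}}

```text
time: 7.28
ee_pos: [0.5796, 0.0656, 0.2423]
eef_rot: [0.998, -0.06, 0.0, 0.0]
ft_force: [0.6, 0.6, 0.1]
width: 0.0003
```

```bash
python3 - <<'E'
from h import *
where();p=snap('top','t4');w=snap('wrist')
for q in(p,w):
  for d in eyes.landmark_of(q,'knob')[:1]:k=atz(q,d['xy'],.262);print(d['p'],d['xy'],Rm.T@(k[:2]-G))
mrow(-.001,.04,.243);mrow(-.001,.003,.243)
E
```

```text
t 7.28 mixer xy [-0.0015  0.0895] z 0.2423 F [0.6 0.6 0.1]
0.44 [303.0, 180.0] [-0.00144244  0.04317564]
row [ 0.004  0.254 -0.004] [ 0.    -0.    -0.003] z [0.57972785 0.06696094 0.24227852]
row [ 0.004  0.439 -0.004] [ 0.    -0.    -0.003] z [0.57972785 0.06696094 0.24227852]
```

Request:
{"method": "play_rows", "body": {"motion": [[0,0.08,0,0,0,0,0],[0,0.12,0,0,0,0,0],[0,0.16,0,0,0,0,0],[0,0.2,0,0,0,0,0],[0,0.24,0,0,0,0,0]]}}

```text
time: 8.1
ee_pos: [0.5743, 0.0186, 0.2421]
eef_rot: [0.998, -0.059, 0.0, 0.0]
ft_force: [1.1, 2.8, 2.8]
width: 0.0003
```

```bash
python3 - <<'E'
from h import *
where();w=snap('wrist','w5')
for d in eyes.landmark_of(w,'knob')[:1]:k=atz(w,d['xy'],.265);print(d['p'],d['xy'],Rm.T@(k[:2]-G))
mrow(-.001,.003,.243)
E
```

```text
t 8.1 mixer xy [-0.0014  0.0422] z 0.2421 F [1.1 2.8 2.8]
row [ 0.003  0.191 -0.006] [ 0.001  0.    -0.004] z [0.57424259 0.01756882 0.24182992]
```

View pics/w5.png

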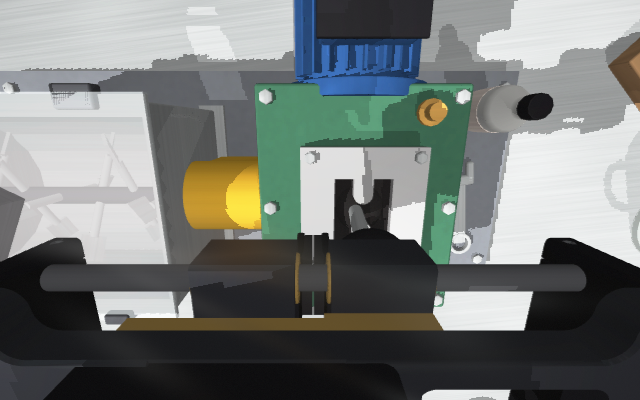

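The stem is now between the legs at about (357,215), with a light force of about 3 N. I'll keep pushing across.

Request:
{"method": "play_rows", "body": {"motion": [[0,0.05,0,0,0,0,0],[0,0.09,0,0,0,0,0],[0,0.13,0,0,0,0,0],[0,0.165,0,0,0,0,0],[0,0.187,0,0,0,0,0]]}}

```text
time: 8.82
ee_pos: [0.5697, -0.0189, 0.2418]
eef_rot: [0.998, -0.059, -0.0, 0.0]
ft_force: [-0.2, 1.2, 0.8]
width: 0.0008
```

Request:
{"method": "play_rows", "body": {"motion": [[0,0,0,0,0,0,0],[0,0,0,0,0,0,0]]}}

```text
time: 9.07
ee_pos: [0.5698, -0.0182, 0.2418]
eef_rot: [0.998, -0.059, -0.0, 0.0]
ft_force: [-0.0, -0.1, -0.1]
width: 0.0002
```

```bash
python3 - <<'E'
from h import *
where();w=snap('top')
for d in eyes.landmark_of(w,'knob')[:1]:k=atz(w,d['xy'],.262);print(d['p'],d['xy'],Rm.T@(k[:2]-G))
mrow(-.001,.06,.243);mrow(-.065,.06,.243);mrow(-.075,-.034,.243)
E
```

```text
t 9.07 mixer xy [-0.0018  0.0051] z 0.2418 F [-0.  -0.1 -0.1]
row [ 0.003 -0.274 -0.006] [ 0.     0.    -0.003] z [ 0.569796   -0.01810251  0.2418171 ]
row [-0.317 -0.272 -0.006] [ 0.     0.    -0.003] z [ 0.569796   -0.01810251  0.2418171 ]
row [-0.365  0.198 -0.006] [ 0.     0.    -0.003] z [ 0.569796   -0.01810251  0.2418171 ]
```

Request:
{"method": "play_rows", "body": {"motion": [[0,-0.25,0,0,0,0,0],[-0.2,-0.27,0,0,0,0,0],[-0.38,-0.2,0,0,0,0,0],[-0.4,0.0,0,0,0,0,0],[-0.4,0.15,0,0,0,0,0]]}}

```text
time: 9.8
ee_pos: [0.4862, -0.0399, 0.2422]
eef_rot: [0.998, -0.059, 0.0, 0.001]
ft_force: [-0.0, 0.3, -0.3]
width: 0.0005
```

Request:
{"method": "play_rows", "body": {"motion": [[0,0.048,0,0,0,0,0],[0,0.048,0,0,0,0,0]]}}

```text
time: 10.05
ee_pos: [0.4859, -0.0478, 0.242]
eef_rot: [0.998, -0.059, -0.0, -0.0]
ft_force: [-0.8, 0.5, -0.3]
width: 0.0004
```

```bash
python3 - <<'E'
from h import *
where();w=snap('wrist','w6')
for d in eyes.landmark_of(w,'knob')[:1]:k=atz(w,d['xy'],.262);print(d['p'],d['xy'],Rm.T@(k[:2]-G))
mrow(-.04,-.034,.243);mrow(.015,-.034,.243)
E
```

```text
t 10.05 mixer xy [-0.0818 -0.0337] z 0.242 F [-0.8  0.5 -0.3]
0.96 [295.9, 112.2] [-0.00326999 -0.02634086]
row [ 0.209  0.007 -0.005] [-0.    -0.    -0.002] z [ 0.48604701 -0.04660421  0.24199981]
row [ 0.484  0.006 -0.005] [-0.    -0.    -0.002] z [ 0.48604701 -0.04660421  0.24199981]
```

View pics/w6.png

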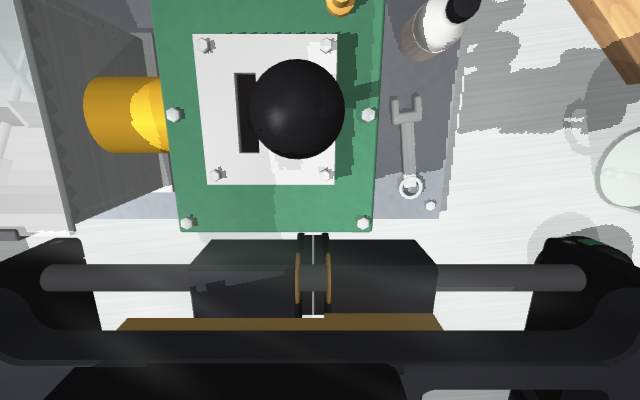

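The ball is at (297,109), about y = -0.029 once the bias is removed. That's marginal for the right leg's centre, so I'll nudge it about 4 mm further across before going forward.

Request:
{"method": "play_rows", "body": {"motion": [[0,-0.25,0,0,0,0,0],[0.1,-0.48,0,0,0,0,0],[0.3,-0.48,0,0,0,0,0],[0.4,-0.48,0,0,0,0,0],[0.4,-0.35,0,0,0,0,0]]}}

```text
time: 10.78
ee_pos: [0.5744, 0.0156, 0.2414]
eef_rot: [0.998, -0.056, -0.0, -0.001]
ft_force: [-0.8, -0.2, 0.4]
width: 0.0004
```

```bash
python3 -c "
from h import *
where();mrow(-.001,.006,.243);mrow(-.001,.001,.243)"
```

```text
t 10.78 mixer xy [-0.0011  0.0393] z 0.2414 F [-0.8 -0.2  0.4]
row [ 0.     0.166 -0.009] [-0.002  0.001  0.001] z [0.57438256 0.01562829 0.2413754 ]
row [ 0.     0.191 -0.009] [-0.002  0.001  0.001] z [0.57438256 0.01562829 0.2413754 ]
```

Request:
{"method": "play_rows", "body": {"motion": [[0,0.1,0,0,0,0,0],[0,0.15,0,0,0,0,0],[0,0.17,0,0,0,0,0],[0,0.18,0,0,0,0,0],[0,0.188,0,0,0,0,0]]}}

```text
time: 11.4
ee_pos: [0.5691, -0.0244, 0.242]
eef_rot: [0.998, -0.058, 0.0, -0.0]
ft_force: [1.2, 1.7, -1.6]
width: 0.0004
```

Request:
{"method": "play_rows", "body": {"motion": [[0,0,0,0,0,0,0]]}}

```text
time: 11.52
ee_pos: [0.5691, -0.0249, 0.242]
eef_rot: [0.998, -0.059, 0.0, -0.0]
ft_force: [-0.5, 2.2, -0.2]
width: 0.0005
```

```bash
python3 -c "
from h import *
where()"
```

```text
t 11.53 mixer xy [-0.0018 -0.0016] z 0.242 F [-0.5  2.2 -0.2]
```

Request:
{"method": "play_rows", "body": {"motion": [[0,-0.25,0,0,0,0,0],[-0.2,-0.3,0,0,0,0,0],[-0.38,-0.2,0,0,0,0,0],[-0.4,0.0,0,0,0,0,0],[-0.4,0.15,0,0,0,0,0]]}}

```text
time: 12.15
ee_pos: [0.4855, -0.0473, 0.2424]
eef_rot: [0.998, -0.059, 0.0, 0.001]
ft_force: [0.6, 0.2, -0.3]
width: 0.0005
```

Request:
{"method": "play_rows", "body": {"motion": [[0.05,0.02,0,0,0,0,0],[0.09,0.02,0,0,0,0,0]]}}

```text
time: 12.4
ee_pos: [0.5042, -0.0515, 0.2421]
eef_rot: [0.998, -0.059, 0.0, -0.0]
ft_force: [0.5, -0.0, -0.1]
width: 0.0007
```

```bash
python3 - <<'E'
from h import *
where();w=snap('wrist','w7')
for d in eyes.landmark_of(w,'knob')[:1]:k=atz(w,d['xy'],.262);print(d['p'],d['xy'],Rm.T@(k[:2]-G))
mrow(-.04,-.034,.243);mrow(-.010,-.034,.243);mrow(.015,-.034,.243)
E
```

```text
t 12.4 mixer xy [-0.0632 -0.0353] z 0.2421 F [ 0.5 -0.  -0.1]
0.91 [307.6, 150.8] [-0.00247653 -0.03319362]
row [ 0.116 -0.002 -0.006] [-0.001  0.    -0.002] z [ 0.50440811 -0.05051746  0.24186586]
row [ 0.266 -0.003 -0.006] [-0.001  0.    -0.002] z [ 0.50440811 -0.05051746  0.24186586]
row [ 0.391 -0.003 -0.006] [-0.001  0.    -0.002] z [ 0.50440811 -0.05051746  0.24186586]
```

The knob is now at y ≈ -0.033. Next is the forward push.

Request:
{"method": "play_rows", "body": {"motion": [[0.12,0,0,0,0,0,0],[0.16,0,0,0,0,0,0],[0.2,0,0,0,0,0,0],[0.24,0,0,0,0,0,0],[0.28,0,0,0,0,0,0]]}}

```text
time: 13.12
ee_pos: [0.5595, -0.0581, 0.2421]
eef_rot: [0.998, -0.059, 0.0, -0.0]
ft_force: [-1.7, 1.1, 2.1]
width: 0.0005
```

```bash
python3 -c "
from h import *
where();mrow(.010,-.034,.243);mrow(.015,-.034,.243)"
```

```text
t 13.12 mixer xy [-0.0076 -0.0356] z 0.2421 F [-1.7  1.1  2.1]
row [ 0.088 -0.009 -0.004] [-0.    -0.    -0.003] z [ 0.55945156 -0.05805518  0.2421115 ]
row [ 0.113 -0.009 -0.004] [-0.    -0.    -0.003] z [ 0.55945156 -0.05805518  0.2421115 ]
```

Request:
{"method": "play_rows", "body": {"motion": [[0.03,0,0,0,0,0,0],[0.06,0,0,0,0,0,0],[0.085,0,0,0,0,0,0],[0.1,0,0,0,0,0,0]]}}

```text
time: 13.62
ee_pos: [0.5791, -0.0608, 0.2417]
eef_rot: [0.998, -0.059, -0.0, -0.0]
ft_force: [-2.3, 1.9, -1.8]
width: 0.0004
```

Request:
{"method": "play_rows", "body": {"motion": [[0.006,0,0,0,0,0,0],[0.012,0,0,0,0,0,0]]}}

```text
time: 13.88
ee_pos: [0.5813, -0.0611, 0.242]
eef_rot: [0.998, -0.059, -0.0, 0.0]
ft_force: [-2.6, 0.9, -2.4]
width: 0.0006
```

```bash
python3 -c "
from h import *
where();mrow(.015,-.034,.243)"
```

```text
t 13.88 mixer xy [ 0.0145 -0.0362] z 0.242 F [-2.6  0.9 -2.4]
row [ 0.003 -0.011 -0.005] [ 0.     0.    -0.003] z [ 0.58130581 -0.06106327  0.24195591]
```

Request:
{"method": "play_rows", "body": {"motion": [[0.005,0,0,0,0,0,0],[0.005,0,0,0,0,0,0]]}}

```text
time: 14.12
ee_pos: [0.5822, -0.0611, 0.2419]
eef_rot: [0.998, -0.059, -0.0, 0.0]
ft_force: [-3.3, 0.7, -2.6]
width: 0.0008
```

Request:
{"method": "play_rows", "body": {"motion": [[0.005,0,0,0,0,0,0],[0.005,0,0,0,0,0,0]]}}

```text
time: 14.38
ee_pos: [0.5831, -0.0612, 0.2418]
eef_rot: [0.998, -0.059, -0.0, 0.0]
ft_force: [-4.1, 1.1, -2.7]
width: 0.0003
```

Request:
{"method": "play_rows", "body": {"motion": [[0.005,0,0,0,0,0,0],[0.005,0,0,0,0,0,0]]}}

```text
time: 14.62
ee_pos: [0.5841, -0.0613, 0.2417]
eef_rot: [0.998, -0.059, -0.0, -0.0]
ft_force: [-4.5, 1.6, -3.6]
width: 0.0005
```

Request:
{"method": "play_rows", "body": {"motion": [[0.005,0,0,0,0,0,0],[0.005,0,0,0,0,0,0]]}}

```text
time: 14.88
ee_pos: [0.5849, -0.0614, 0.2416]
eef_rot: [0.998, -0.059, -0.001, 0.0]
ft_force: [-6.1, 1.8, -4.3]
width: 0.0003
```

```bash
python3 - <<'E'
from h import *
where();w=snap('wrist','w8');t=snap('top')
for q in(w,t):
  for d in eyes.landmark_of(q,'knob')[:1]:k=atz(q,d['xy'],.2555);print(d['p'],d['xy'],Rm.T@(k[:2]-G))
g=eyes.landmark_of(w,'gate')[:1];print([(d['p'],d['xy']) for d in g])
E
```

```text
t 14.88 mixer xy [ 0.0181 -0.0361] z 0.2416 F [-6.1  1.8 -4.3]
0.61 [300.0, 210.1] [ 0.04711916 -0.0294516 ]
[(0.83, [266.2, 234.6])]
```

View pics/w8.png

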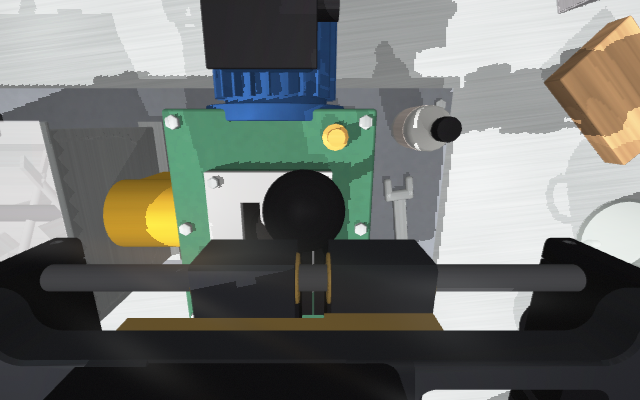

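The ball is at (303,210), x ≈ 0.047 against 0.0463 for home. One more gentle step will show whether it is on the stop.

Request:
{"method": "play_rows", "body": {"motion": [[0.005,0,0,0,0,0,0],[0.01,0,0,0,0,0,0]]}}

```text
time: 15.38
ee_pos: [0.5866, -0.0615, 0.2414]
eef_rot: [0.998, -0.059, -0.001, -0.0]
ft_force: [-7.8, 2.3, -4.4]
width: 0.0001
```

Request:
{"method": "play_rows", "body": {"motion": [[0,0,0,0,0,0,0],[0,0,0,0,0,0,0]]}}

```text
time: 15.62
ee_pos: [0.5865, -0.0615, 0.2414]
eef_rot: [0.998, -0.059, -0.001, -0.0]
ft_force: [-6.8, 1.8, -4.4]
width: 0.0006
```

Request:
{"method": "play_rows", "body": {"motion": [[-0.2,0,0,0,0,0,0],[-0.45,0,0,0,0,0,0],[-0.6,0,0,0,0,0,0],[-0.6,0,0,0,0,0,0]]}}

```text
time: 16.12
ee_pos: [0.4682, -0.0481, 0.2434]
eef_rot: [0.998, -0.059, 0.002, 0.002]
ft_force: [0.3, -0.1, 0.6]
width: 0.0004
```

```bash
python3 - <<'E'
from h import *
where();w=snap('wrist','w9');t=snap('top');s=snap('scene','s9')
for q in(w,t,s):
  for d in eyes.landmark_of(q,'knob')[:1]:k=atz(q,d['xy'],.2555);print(d['p'],d['xy'],Rm.T@(k[:2]-G))
for b in(.20,.22,.24,.26,.28):
  x,y,z=.18*np.sin(b),-.18*np.sin(.19)*np.cos(b),.085+.18*np.cos(.19)*np.cos(b)
  X=list(G+Rm@[x,y])+[z];print(b,proj(w,X),proj(t,X),proj(s,X))
a=w['image'][20:220,180:440,::-1];c=s['image'][130:290,240:400,::-1]
cv2.imwrite('pics/c9.png',np.hstack([cv2.resize(a,(520,400)),cv2.resize(c,(280,280))[:,:] if 0 else cv2.copyMakeBorder(cv2.resize(c,(280,280)),0,120,0,0,0)]))
E
```

```text
t 16.12 mixer xy [-0.0994 -0.036 ] z 0.2434 F [ 0.3 -0.1  0.6]
0.83 [332.8, 165.3] [ 0.04531283 -0.02550229]
0.71 [307.1, 189.8] [ 0.03875757 -0.03235847]
0.2 [304.58413922 -24.73278055] [335.49381876 169.23320144] [306.87720801 188.18926029]
0.22 [304.1889915  -33.45240062] [335.59482988 167.89246628] [306.73826161 189.24800472]
0.24 [303.76649373 -42.07124264] [335.68862355 166.56532441] [306.60510103 190.33118623]
0.26 [303.31743071 -50.57085231] [335.77516863 165.25252844] [306.47784482 191.43836395]
0.28 [302.84269145 -58.933151  ] [335.85444004 163.95481456] [306.35660853 192.56907269]
```

View pics/c9.png

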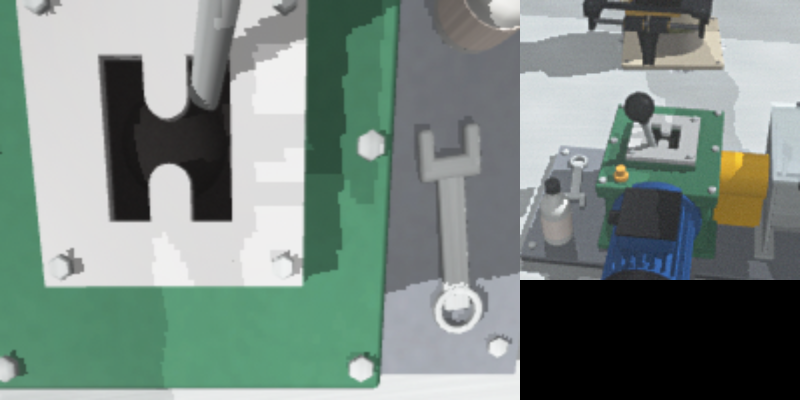

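The crop shows the stem in the far end of the right leg. In the scene view the ball is at (308.6,191.1), where the model predicts row 191.4 for shift 0.26. The top view's row 165.3 also matches 0.26. The oil bottle and spanner are where they were. I'll lift clear and hand in.

Request:
{"method": "play_rows", "body": {"motion": [[-0.1,0,-0.25,0,0,0,0],[-0.2,0,-0.4,0,0,0,0],[-0.2,0,-0.4,0,0,0,0],[-0.2,0,-0.4,0,0,0,0]]}}

```text
time: 16.92
ee_pos: [0.4287, -0.043, 0.3213]
eef_rot: [0.998, -0.059, -0.0, -0.0]
ft_force: [-0.0, -0.6, 0.0]
width: 0.0007
```

```bash
python3 - <<'E'
from h import *
where();t=snap('top')
for l,z in dict(knob=.2555,oil_bottle=.02,scoop=.184).items():
  for d in eyes.landmark_of(t,l)[:1]:k=atz(t,d['xy'],z);print(l,d['xy'],k,Rm.T@(k[:2]-G))
print(job.close_job())
E
```

```text
t 16.93 mixer xy [-0.1392 -0.0354] z 0.3213 F [-0.  -0.6  0. ]
knob [331.8, 162.6] [ 0.61996235 -0.05140825  0.2555    ] [ 0.051797   -0.02220928]
oil_bottle [375.5, 173.7] [ 0.63269155 -0.19226914  0.02      ] [ 0.08032845 -0.16073646]
scoop [205.3, 172.2] [0.60489549 0.28516387 0.184     ] [-0.00112552  0.31051735]
the job is handed in; nothing more can be done
None
```

The lever is in third, fully home as far as I could measure, and the job is handed in at about 17 s. With the gripper closed, I pushed it only with the outside of the fingers: forward to neutral, across to the right (with one small extra nudge), then forward to the stop. The pushing force was about 2–4 N while the lever moved, rising to about 8 N at the stop.

- **Lever position:** the views from above and ahead agreed with a shift of 0.25–0.26 (home is 0.26). The finger position put the knob slightly past nominal home, 3–5 mm, so the stop may give a little.
- **Disagreements:** the detector's raw forward readings of the knob scattered from 39 to 52 mm, against 46 mm for home. Its sideways readings in the right leg fell 2–12 mm short of the expected -34 mm. The picture showed the stem clearly in the right leg.
- **Everything else:** the scoop read the same as at the start. The oil bottle's top-view reading came out 14 mm nearer than at the start, which I take as detector noise because nothing went near it. I didn't re-measure the jug, board or canister; the arm's path went over or around them with no unexpected force.
- **Robot:** it finished clear, about 19 cm behind the knob, with no force on the tool.

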